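# Unlock the reagent box and hold the key over

### The arm

A 6-joint arm with a two-finger parallel gripper is mounted at the origin on a cart in front of the work surface, level with it; the furniture and walls round the work are solid. World frame = base frame: x ahead of the robot, y to its left, z up, the work surface at z = 0. Lengths are in m, angles in rad, forces in N, time in s.
With the tool pointing down it reaches from about 0.25 to 0.8 m from the base axis. Payload 8.5 kg.
Tool frame: the origin (TCP) lies on the centre line of the jaws, within the pads' length; the fingertips stand 8 mm ahead of it and the grasp point (between the pads) lies 11 mm behind it; z points along the fingers, y is the direction in which the jaws open and shut (so a half turn about z gives the same grasp; the last joint's range is limited). The gripper opens to 85 mm and grips with 20 to 120 N. Pads are 22 mm wide; open, the fingers measure 114 mm over their backs; the gripper's body (76 mm by 85 mm) begins 54 mm behind the grasp point. The pads swing forward as they close: fully open they stand 13 mm farther back than shut.
Start: joints at [1.293, 0.238, -0.013, 1.319, 0, 1.571], TCP at [0.144, 0.505, 0.239] pointing down, gripper open.
Joint ranges: [-2.66, 2.66], [-1.03, 1.9], [-1.14, 1.46], [-1.82, 2.27], [-1.45, 1.34], [-3.14, 3.14]. Speed limits (rad/s): [2.22, 2.22, 2.79, 3.14, 3.14, 3.14].

### API

Orientations are given as a unit quaternion [w, x, y, z].
In Python, from bench import readout, imaging, job gives the robot as it stands.
- The arm moves only by the tool servo_tool, never from a script. Its arguments are lists of equal length, an entry for each row: "travel": the shift along the tool's x, y, z in m, a list of three; "rotation": the turn, a rotation vector about the tool's x, y, z in rad, a list of three. In form: {"travel": [[dx, dy, dz], ...], "rotation": [[wx, wy, wz], ...]}. A call has 1 to 12 rows; each row is the pose to reach, as a shift and turn from the pose commanded when the call began, along the tool's axes at that moment; what a row does not reach only later rows make up. A row lasts 1/10 s, in which the tool goes at most 50 mm and 8.59 degrees, less where a joint would pass 70% of its speed; a pose out of reach is approached as far as the arm can. A call with a gripper value outside its range is refused whole. "gripper" is the closure in counts, from 0 (fully open) to 255 (shut), set as the call begins (left out, the last holds). The fingers move at their own pace and stop on an object; "force" is the grip in N (left out, the last holds). Time passes only in rows, so rows that repeat a pose let the fingers close. It gives the time, the measured TCP pose, the force and the opening at its end, in the units of the state.
- readout.get_obs(): the state, without advancing time (a new reading comes with each control period).
- imaging.grab_frame(name): name is "scene" or "top" or "wrist"; returns a dict with "color" (400x640x3 uint8, red, green, blue), "vertical_fov" (degrees; the focal length in pixels is half the picture's height over the tangent of half this angle, whatever the lens; pixels are square), "cx", "cy" (the principal point, pixels), "dist" ([k1, k2, p1, p2, k3] as OpenCV has them; the pictures are not rectified), "position" and "rotation" of the camera in the world. Camera axes: x right, y up, looking along -z (the intrinsics and any distortion apply to the point x, -y, -z); pixel columns grow to the right and rows downward; lengths in m; the calibration is good to about 2 mm. A picture is of the moment at which its call begins. There is no depth.
- job.job_done(): hands the job in, once; it reports no verdict.
The state is a dict: "t": time; "qpos": joint angles; "dq": joint speeds; "tau": joint torques, N m; "ee_pos": TCP position; "tool_rot": TCP orientation; "ft_force": force on the tool from outside, world axes, zero at the start; "torque": the same for the moment, N m; "gripper_width": finger opening in m.
Only numpy, scipy, OpenCV 4.12 (cv2) and the standard library are available. Lean on these libraries where they do the work, as an engineer would, in place of code of your own. Each camera call takes 0.05 s, during which the arm holds its last target.

### The job

Unlock the grey reagent lock box: take the key with the oblong bow (not the round one) out of the key stand, put it fully home in the keyhole on the box's front deck, working it past the stiff pins with a little wiggle rather than brute force, and turn it a quarter clockwise to its stop so that the lid springs up. The bolt springs back if you let go and I want to take a vial and shut the lid again, so finish still gripping the key and holding it fully turned; leave the other key and the things around where they are.

Things in the scene. Friction and masses are not known exactly. Their poses are not given: they have to be found in the camera images.
- key_grip (a point): the key to use: black plastic bow, an oblong paddle 28 wide (key y) x 10 thick (key x) x 36 tall, upright in the key stand, key z up. Point on the key's axis in mid thickness, 26 mm above the underside of the collar, 14 mm below the bow's top. Pinch it across the 10 mm thickness (fingers close along key x). The key is the same after half a turn about z. About 40 g
- key_collar (a point): centre of the underside of the key's steel collar (24 along y x 10 along x, 4 tall, just under the bow), on the key's axis 26 mm below key_grip. It rests on the key stand's top at the start, and on the keyhole plate when the key is fully home
- key_tip (a point): lowest point of the key, on its axis, 22 mm below key_collar. Under the collar come a round neck 5 dia x 8 long, then the double bit: a flat steel blade 18 wide (key y) x 5 thick (key x) x 14 tall with a rounded nose
- round_key_grip (a point): the other key, not to be used (its bit is too thick for this lock): same black plastic, but its bow is a round disc 36 dia x 10 thick; point on its axis 26 mm above its collar
- key_stand: fixed aluminium block, 118 long (y) x 46 deep (x), top 34 mm above the table, on a 134 x 62 x 6 mm foot; two slots 22 (y) x 9 (x), 26 deep, at y = +30 and -30 mm, each holding an upright key (either key may be in either slot). Origin at the centre of the underside, z up
- lock_box: grey sheet-steel reagent box, 190 x 190 mm, fixed to the table, wire handles on both sides (out to y = +-111 mm). Origin at the centre of the underside, x to its back, z up. Its front 66 mm is a fixed deck 88 mm above the table; behind that lies the hinged lid (top 90 mm) with a clear pane over the vials
- keyway (a point): centre of the keyhole mouth, on the lock's vertical axis, at the top of the fixed steel keyhole plate (40 x 54, 6 thick, 4 mm proud of the deck; 92 mm above the table). Axes as the box's: the slot is 20.5 long along y, 7 wide along x, square edged. The key goes in with its bit along the slot and can turn only when its collar is within 2 mm of the plate. The lid's edge is 39 mm behind
- pin_a: first spring pin of rounded steel inside the lock, in the way of the bit; its origin is the centre of its 5 mm round end, 10 mm below the keyhole mouth, on the +x (back) side of the axis (box axes). The key's tip meets it about 8 mm deep. Pushed down dead centre it jams (20 to 50 N); with the key eased about 1 mm to -x, or rocked from side to side, it gives way at about 12 N
- pin_b: second spring pin of rounded steel inside the lock, in the way of the bit; its origin is the centre of its 5 mm round end, 13.5 mm below the keyhole mouth, on the -x (front) side of the axis (box axes). The key's tip meets it about 12 mm deep. Like the first, but ease the key to +x. Both then press lightly on the bit's flat faces (about 8 N)
- lock_plug (a joint): lock plug under the plate, turned by the key's bit: 0 locked, grows clockwise seen from above, stop at 1.57 rad (a quarter turn). Spring return to 0, about 0.02 to 0.15 N m; the key has about 0.06 rad of play in it
- box_lid (a joint): lid hinge: 0 shut, stop at 0.25 rad (front edge up by 29 mm). A spring lifts it by itself within a second once the plug is most of the way round (about 1.2 rad) and its cam has left the lid's strike
- slide_box: bystander: loose grey ribbed slide box, 168 x 75 x 34 mm, origin at the centre of the underside
- specimen_cup: bystander: loose specimen cup with screw lid, 63 dia x 65 tall, origin at the centre of the underside
Mind the look-alikes: they are no part of the job. Leave any yellow look-alike of the part that bears key_grip alone.

How it is judged:
On the way, in this order (a step that is already met when the one before it is completed fails the run):
1. the oblong key is lifted clear of the stand in the gripper (z of key_collar in the frame of key_stand above 0.057 m and contact force between the fingers and key above 1 N), for 0.1 s.
2. the key is fully home in the keyhole, not yet turned (z of key_collar in the frame of keyway below 0.0025 m and horizontal distance between key_collar and keyway below 0.004 m and value of joint lock_plug below 0.3 rad), for 0.1 s.
3. the key is turned a quarter to its stop and the lid has sprung up (value of joint lock_plug above 1.4 rad and value of joint box_lid above 0.2 rad), for 0.2 s.
At the end, for the whole second after the job is handed in: the oblong key is in the lock with its collar within 3 mm of the keyhole plate and within 4 mm of its axis, gripped by the fingers (over 2 N) and holding the spring-loaded plug beyond 1.4 rad of its 1.57 rad travel, with the lid up beyond 0.2 rad, all through the last second (all of step 3 and z of key_collar in the frame of keyway below 0.003 m and horizontal distance between key_collar and keyway below 0.004 m and contact force between the fingers and key above 2 N); the arm keeps its last pose, push and grip.
It fails at once if the key is forced: a lock pin is pressed with over 40 N (contact force between key and pin_a above 40 N or contact force between key and pin_b above 40 N).
It fails at once if the round key is taken or knocked (moved over 15 mm) (distance of round_key_grip from where it was at the start of the episode above 0.015 m).
It fails at once if a bystander is pushed away (over 30 mm) (distance of any of slide_box, specimen_cup from where it was at the start of the episode above 0.03 m).
It also fails if it takes over 58 s, if anything falls off the work surface, if the arm or the gripper's body presses on something with over 40 N, if the wrist force passes 120 N, or if a joint passes its speed limit or range.

## Working session

There is one attempt and no reset: what is moved stays moved. The work goes in short steps, Python scripts to look and compute and a tool call to move; the robot and the scene stay as the last step left them, time stands still between calls to the robot, and variables do not carry over. Pictures are saved under pics/ and viewed, and the job is handed in when it is done.

Besides the shell and the picture viewer there is one more tool, called after "Emit:" as name(argument=value, ...) on one line, values as JSON. servo_tool: Moves the arm, as the interface text tells. Its arguments: {"type":"object","properties":{"travel":{"type":"array"},"rotation":{"type":"array"},"gripper":{"type":"number"},"force":{"type":"number"}},"required":["travel","rotation"]}

```bash
ls; mkdir -p pics; cat > h.py <<'E'
import numpy as np,cv2
from bench import readout,imaging,job
from scipy.spatial.transform import Rotation as R
def grab(n,save=None):
    f=imaging.grab_frame(n)
    if save: cv2.imwrite('pics/'+save,cv2.cvtColor(f['color'],cv2.COLOR_RGB2BGR))
    return f
def K(f):
    fl=200/np.tan(np.radians(f['vertical_fov'])/2)
    return np.array([[fl,0,f['cx']],[0,fl,f['cy']],[0,0,1.]])
def rot(f):
    r=np.array(f['rotation'],float)
    if r.shape==(3,3): return r
    r=r.ravel()
    return R.from_quat([r[1],r[2],r[3],r[0]]).as_matrix()
def ray(f,px):
    p=cv2.undistortPoints(np.array(px,float).reshape(-1,1,2),K(f),np.array(f['dist'],float)).reshape(-1,2)
    d=np.c_[p[:,0],-p[:,1],-np.ones(len(p))]@rot(f).T
    return np.array(f['position']),d
def onz(f,px,z):
    o,d=ray(f,px); return o+d*((z-o[2])/d[:,2])[:,None]
def proj(f,P):
    c=(np.atleast_2d(P)-np.array(f['position']))@rot(f)
    c=c*[1,-1,-1]
    return cv2.projectPoints(c.reshape(-1,1,3),np.zeros(3),np.zeros(3),K(f),np.array(f['dist'],float))[0].reshape(-1,2)
def tri(fs,pxs):
    A=np.zeros((3,3));b=np.zeros(3)
    for f,p in zip(fs,pxs):
        o,d=ray(f,[p]);d=d[0]/np.linalg.norm(d[0]);M=np.eye(3)-np.outer(d,d);A+=M;b+=M@o
    return np.linalg.solve(A,b)
E
python3 - <<'E'
from h import *
for n in ['scene','top','wrist']:
    f=grab(n,n+'0.png'); print(n,{k:np.round(v,4).tolist() for k,v in f.items() if k!='color'})
print(readout.get_obs())
E
```

```text
pics
scene {'vertical_fov': 43.1545, 'cx': 317.4742, 'cy': 197.7237, 'dist': [-0.0093, 0.0, 0.0, 0.0, 0.0], 'position': [-0.2232, -0.5783, 0.9893], 'rotation': [0.8241, 0.3488, -0.1648, -0.4147]}
top {'vertical_fov': 46.3504, 'cx': 315.6187, 'cy': 197.7257, 'dist': [-0.1002, 0.0, 0.0, 0.0, 0.0], 'position': [0.2865, 0.0102, 1.2369], 'rotation': [0.7149, 0.0589, -0.0722, -0.693]}
wrist {'vertical_fov': 66.4548, 'cx': 322.2591, 'cy': 203.2847, 'dist': [-0.0399, 0.0, 0.0, 0.0, 0.0], 'position': [0.0665, 0.5275, 0.3747], 'rotation': [0.7879, -0.126, -0.0936, 0.5955]}
{'t': 0.15, 'qpos': array([ 1.29299443e+00,  2.38655671e-01, -1.40644023e-02,  1.31918606e+00,
        7.11540771e-06,  1.57081801e+00]), 'dq': array([-0.00177838, -0.00117319,  0.00353874, -0.00032703,  0.00154624,
       -0.00103898]), 'tau': array([ 1.24668477e-03, -5.39077628e+01,  3.46598232e+01,  1.44624649e-02,
        7.91041089e-05, -8.03758383e-06]), 'ee_pos': array([0.14389122, 0.5045777 , 0.23881716]), 'tool_rot': array([-8.03463823e-05,  1.38465454e-01,  9.90367109e-01, -5.49066538e-04]), 'ft_force': array([0.61354323, 0.12685464, 0.09664593]), 'torque': array([-0.03942721,  0.00832319,  0.05979565]), 'gripper_width': 0.08535948826663493}
```

View pics/scene0.png

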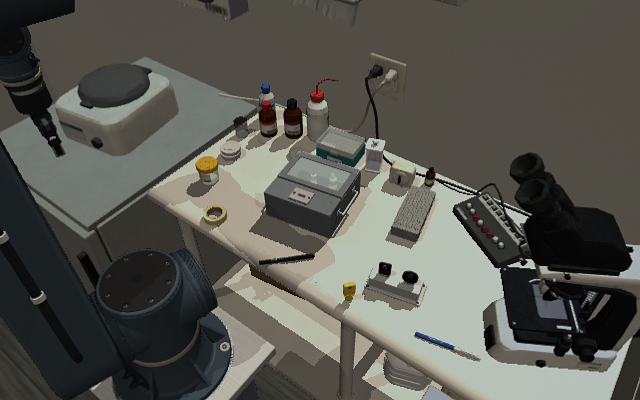

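View pics/top0.png

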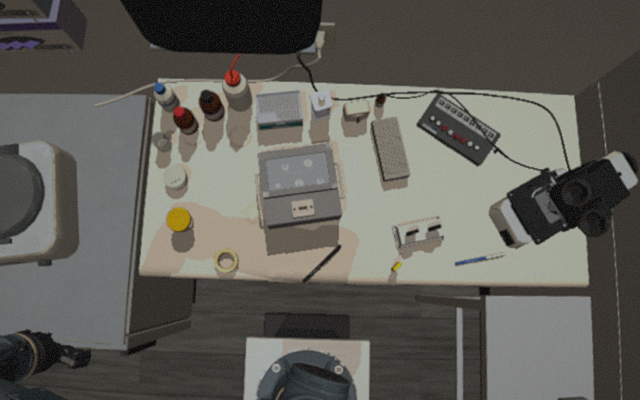

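View pics/wrist0.png

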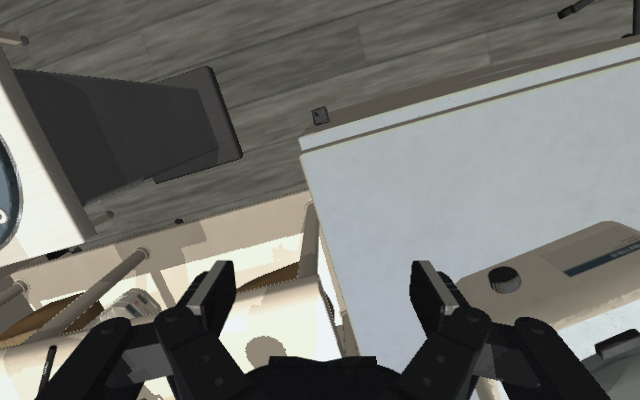

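```bash
python3 - <<'E'
from h import *
s=cv2.imread('pics/scene0.png');t=cv2.imread('pics/top0.png')
a=cv2.resize(s[245:315,330:450],None,fx=5,fy=5,interpolation=cv2.INTER_CUBIC)
b=cv2.resize(t[205:275,380:480],None,fx=5,fy=5,interpolation=cv2.INTER_CUBIC)
cv2.imwrite('pics/a1.png',a);cv2.imwrite('pics/b1.png',b)
cv2.imwrite('pics/c1.png',cv2.resize(t[135:235,245:355],None,fx=5,fy=5,interpolation=cv2.INTER_CUBIC))
ft=imaging.grab_frame('top');fs=imaging.grab_frame('scene')
print(onz(ft,[[302,208],[418,232],[260,230]],0.09), onz(ft,[[407,234],[435,229]],0.07))
E
```

```text
[[ 0.47513065  0.02480893  0.09      ]
 [ 0.42394574 -0.26561858  0.09      ]
 [ 0.41678594  0.12638232  0.09      ]] [[ 0.42045633 -0.24220142  0.07      ]
 [ 0.43524356 -0.31437099  0.07      ]]
```

View pics/a1.png

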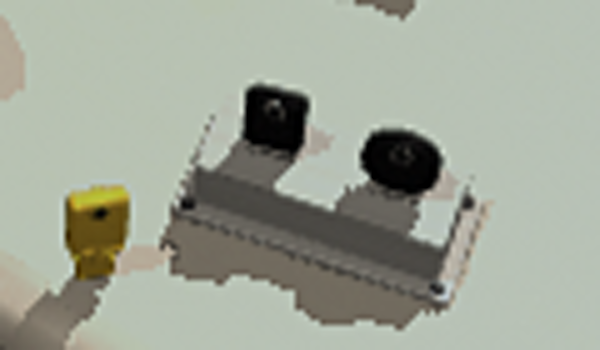

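View pics/b1.png

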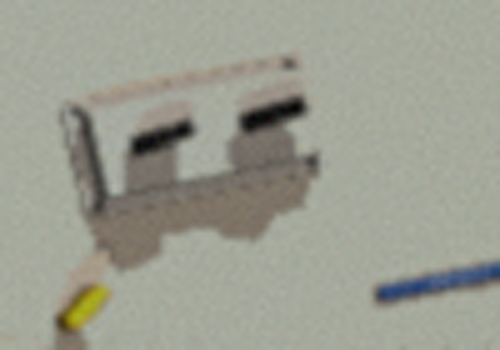

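View pics/c1.png

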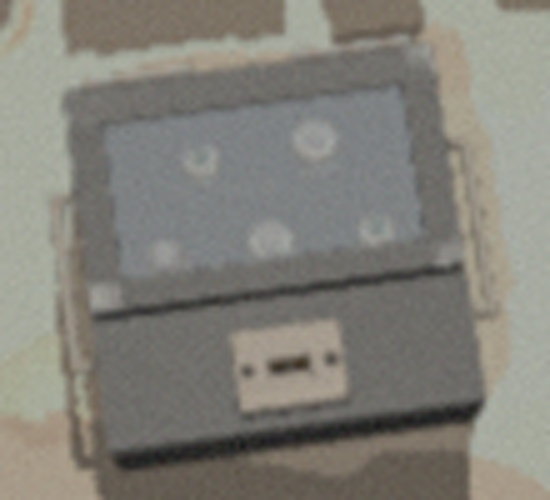

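```bash
python3 - <<'E'
from h import *
f=grab('wrist'); o=readout.get_obs(); q=o['tool_rot']; T=R.from_quat([q[1],q[2],q[3],q[0]]).as_matrix()
print('cam in tool',T.T@(np.array(f['position'])-o['ee_pos']));print(T.T@rot(f)); print(T)
ft=imaging.grab_frame('top');fs=imaging.grab_frame('scene')
# black bows in top
for nm,g in (('top',ft),('scene',fs)):
    im=g['color'].astype(int)
    m=(im.max(2)<50).astype(np.uint8)
    box=(400,210,450,245) if nm=='top' else (370,255,425,292)
    mm=np.zeros_like(m);mm[box[1]:box[3],box[0]:box[2]]=m[box[1]:box[3],box[0]:box[2]]
    n,l,st,c=cv2.connectedComponentsWithStats(mm)
    for i in range(1,n):
        if st[i,4]>15:
            cnt=np.argwhere(l==i)[:,::-1].astype(np.float32)
            print(nm,st[i],c[i],cv2.minAreaRect(cnt)); 
            if nm=='top':print(onz(g,[c[i]],.06))
E
```

```text
cam in tool [ 0.0806654   0.00067614 -0.13585573]
[[ 9.95230793e-04  9.50704337e-01  3.10097199e-01]
 [ 9.99998347e-01 -1.41807349e-03  1.13815756e-03]
 [ 1.52179195e-03  3.10095553e-01 -9.50704177e-01]]
[[-9.61672135e-01  2.74201913e-01 -1.24647849e-04]
 [ 2.74201941e-01  9.61672005e-01 -5.00440995e-04]
 [-1.73515316e-05 -5.15438842e-04 -9.99999867e-01]]
top [429 225  12   6  34] [434.         227.55882353] ((434.3000183105469, 227.40000915527344), (2.8460497856140137, 11.700427055358887), 71.56504821777344)
[[ 0.44016565 -0.31459478  0.06      ]]
top [407 230  11   6  27] [411.33333333 232.44444444] ((411.95001220703125, 232.35000610351562), (2.5298216342926025, 11.067971229553223), 71.56504821777344)
[[ 0.42591014 -0.2555717   0.06      ]]
scene [379 263  12  13 129] [384.51937984 268.79844961] ((384.5, 269.0), (12.0, 11.0), 90.0)
scene [402 272  16  12 147] [409.83673469 277.17006803] ((409.5, 277.5), (11.0, 15.0), 90.0)
```

Emit:
servo_tool(travel=[[-0.02, -0.027, 0], [-0.04, -0.055, 0], [-0.06, -0.082, 0], [-0.08, -0.109, 0], [-0.1, -0.136, 0], [-0.12, -0.164, 0], [-0.14, -0.191, 0], [-0.16, -0.218, 0], [-0.18, -0.245, 0], [-0.2, -0.272, 0], [-0.22, -0.3, 0], [-0.24, -0.327, 0]], rotation=[[0, 0, -0.09], [0, 0, -0.17], [0, 0, -0.26], [0, 0, -0.35], [0, 0, -0.43], [0, 0, -0.52], [0, 0, -0.6], [0, 0, -0.69], [0, 0, -0.78], [0, 0, -0.86], [0, 0, -0.95], [0, 0, -1.03]], gripper=120)

```text
t: 1.6
ee_pos: [0.2852, 0.1232, 0.2395]
tool_rot: [0.0, -0.369, 0.929, -0.0]
ft_force: [0.9, 1.0, -0.6]
gripper_width: 0.0452
```

Emit:
servo_tool(travel=[[0.013, -0.031, 0], [0.026, -0.062, 0], [0.039, -0.093, 0], [0.052, -0.124, 0], [0.065, -0.155, 0.005], [0.079, -0.186, 0.01], [0.092, -0.216, 0.01], [0.105, -0.247, 0.015], [0.118, -0.278, 0.015], [0.131, -0.309, 0.02], [0.144, -0.34, 0.02], [0.157, -0.371, 0.02]], rotation=[[0, 0, -0.09], [0, 0, -0.17], [0, 0, -0.26], [0, 0, -0.35], [0, 0, -0.43], [0, 0, -0.52], [0, 0, -0.6], [0, 0, -0.69], [0, 0, -0.78], [0, 0, -0.86], [0, 0, -0.95], [0, 0, -1.03]])

```text
t: 2.8
ee_pos: [0.4241, -0.2551, 0.2192]
tool_rot: [0.0, 0.779, -0.627, -0.0]
ft_force: [0.8, 0.1, 0.3]
gripper_width: 0.045
```

```bash
python3 - <<'E'
from h import *
f=grab('wrist','w1.png'); o=readout.get_obs(); print(o['ee_pos'],o['tool_rot'],o['qpos'],o['ft_force'])
import pickle; pickle.dump((f,o),open('w1.pkl','wb'))
E
```

```text
[ 0.4262854  -0.25896429  0.21896244] [ 5.61359396e-04  7.79961829e-01 -6.25825198e-01  1.43215732e-03] [-5.45017718e-01  1.99278404e-01 -1.17366164e-01  1.25145889e+00
 -1.48771483e-03 -2.33423232e+00] [ 2.83056128 -3.92143514  0.60149653]
```

View pics/w1.png

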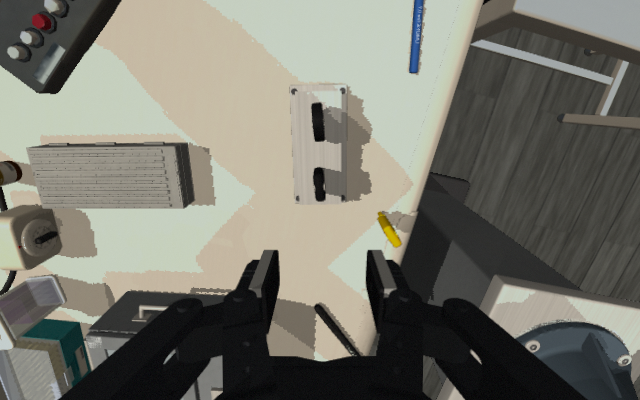

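```bash
python3 - <<'E'
from h import *
im=cv2.imread('pics/w1.png')
cv2.imwrite('pics/w1c.png',cv2.resize(im[75:255,270:420],None,fx=3.3,fy=3.3,interpolation=cv2.INTER_CUBIC))
import pickle; f,o=pickle.load(open('w1.pkl','rb'))
m=(f['color'].max(2)<45).astype(np.uint8); mm=0*m; mm[80:206,290:350]=m[80:206,290:350]
n,l,st,c=cv2.connectedComponentsWithStats(mm)
for i in range(1,n):
    if st[i,4]>20: 
        cn=np.argwhere(l==i)[:,::-1].astype(np.float32); r=cv2.minAreaRect(cn); print(st[i],c[i],r); print(onz(f,[c[i]],.074),onz(f,[c[i]],.06)); print(onz(f,cv2.boxPoints(r),.074))
E
```

```text
[312 103  13  38 373] [317.64879357 121.83914209] ((317.67059326171875, 121.71764373779297), (37.27450180053711, 10.277332305908203), 85.60128784179688)
[[ 0.44086643 -0.31646745  0.074     ]] [[ 0.44089503 -0.31569905  0.06      ]]
[[ 0.44976177 -0.3305588   0.074     ]
 [ 0.44110617 -0.33313062  0.074     ]
 [ 0.43168188 -0.30213923  0.074     ]
 [ 0.44063092 -0.29945507  0.074     ]]
[314 168  11  33 290] [318.92758621 183.44137931] ((318.8241882324219, 183.98379516601562), (32.20976257324219, 9.637960433959961), 87.1375961303711)
[[ 0.42778429 -0.26126199  0.074     ]] [[ 0.42716148 -0.25774471  0.06      ]]
[[ 0.43610835 -0.27451239  0.074     ]
 [ 0.4274242  -0.27687968  0.074     ]
 [ 0.41915384 -0.24648052  0.074     ]
 [ 0.42812598 -0.24401835  0.074     ]]
```

View pics/w1c.png

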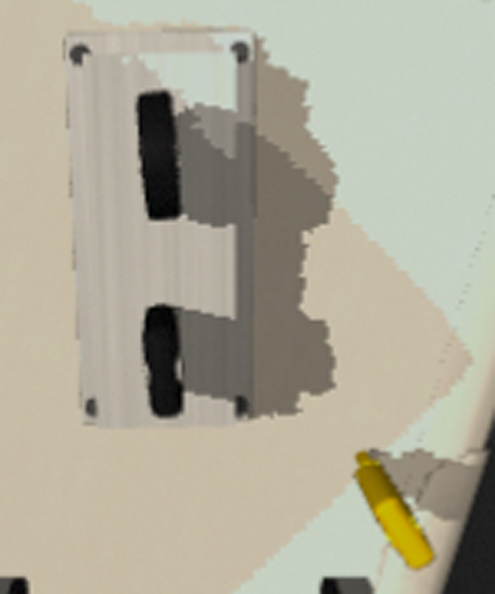

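Emit:
servo_tool(travel=[[0, 0, 0.03], [0, 0, 0.06], [0, 0, 0.06], [0, 0, 0.06]], rotation=[[0, 0, -0.013], [0, 0, -0.013], [0, 0, -0.013], [0, 0, -0.013]])

```text
t: 3.25
ee_pos: [0.4238, -0.2534, 0.1598]
tool_rot: [0.0, 0.782, -0.624, -0.0]
ft_force: [0.7, 0.0, 0.2]
gripper_width: 0.0453
```

```bash
python3 - <<'E'
from h import *
f=grab('wrist','w2.png'); o=readout.get_obs(); print(o['ee_pos'],o['tool_rot'],o['ft_force'])
import pickle; pickle.dump((f,o),open('w2.pkl','wb'))
im=cv2.imread('pics/w2.png')
cv2.imwrite('pics/w2c.png',cv2.resize(im[75:275,240:440],None,fx=3,fy=3,interpolation=cv2.INTER_CUBIC))
E
```

```text
[ 0.42435865 -0.25370721  0.16053348] [-2.38354829e-05  7.81843382e-01 -6.23474673e-01  5.07410538e-04] [0.49356121 0.16106703 0.69080188]
```

View pics/w2c.png

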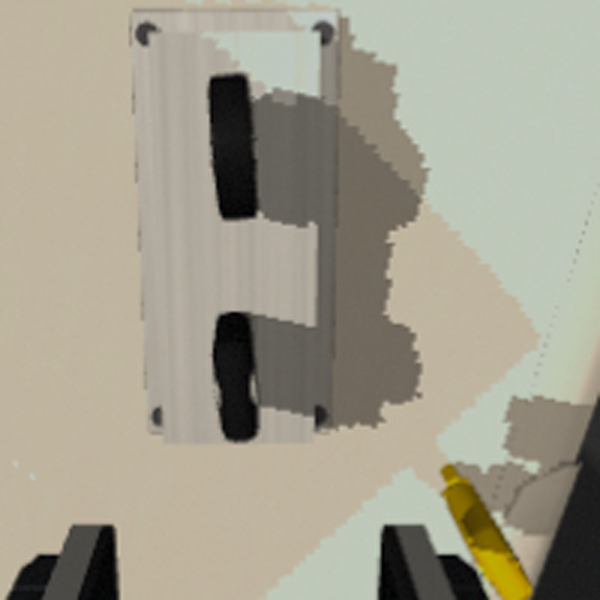

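```bash
cat > meas.py <<'E'
from h import *
import pickle,sys
f,o=pickle.load(open('w2.pkl','rb'))
print(f['position'],o['ee_pos'])
m=(f['color'].max(2)<60).astype(np.uint8); mm=0*m; mm[80:225,290:345]=m[80:225,290:345]
n,l,st,c=cv2.connectedComponentsWithStats(mm)
for i in range(1,n):
    if st[i,4]>20: 
        y0=st[i,1];h=st[i,3]
        print(st[i],c[i])
        for y in range(y0,y0+h,3):
            xs=np.where(l[y]==i)[0]; print(y,xs.min(),xs.max(),onz(f,[[(xs.min()+xs.max())/2,y]],.06).round(4))
# stand screws
g=f['color']
cs=[]
for (x,y) in [(240+145/3,75+33/3),(240+322/3,75+33/3),(240+157/3,75+415/3),(240+320/3,75+415/3)]:
    w=g[int(y)-6:int(y)+7,int(x)-6:int(x)+7].max(2); a=np.argwhere(w<110); p=a.mean(0)[::-1]+[int(x)-6,int(y)-6]; cs.append(p)
print(np.array(cs)); P=onz(f,cs,.008); print(P, P.mean(0))
E
python3 meas.py
```

```text
[ 0.4407518  -0.33012402  0.29566264] [ 0.42435865 -0.25370721  0.16053348]
[310 100  16  48 631] [317.27416799 123.61172742]
100 315 320 [[ 0.4445 -0.3323  0.06  ]]
103 310 321 [[ 0.4454 -0.3299  0.06  ]]
106 310 322 [[ 0.4446 -0.3279  0.06  ]]
109 310 323 [[ 0.4438 -0.3259  0.06  ]]
112 310 323 [[ 0.4433 -0.3238  0.06  ]]
115 310 323 [[ 0.4429 -0.3217  0.06  ]]
118 310 323 [[ 0.4424 -0.3196  0.06  ]]
121 311 324 [[ 0.4412 -0.3177  0.06  ]]
124 311 323 [[ 0.4411 -0.3155  0.06  ]]
127 311 324 [[ 0.4402 -0.3134  0.06  ]]
130 311 324 [[ 0.4397 -0.3112  0.06  ]]
133 312 324 [[ 0.4389 -0.3091  0.06  ]]
136 312 325 [[ 0.438  -0.3071  0.06  ]]
139 312 325 [[ 0.4375 -0.3049  0.06  ]]
142 313 325 [[ 0.4367 -0.3027  0.06  ]]
145 313 324 [[ 0.4365 -0.3004  0.06  ]]
[311 179  15  43 500] [318.13  199.534]
179 316 320 [[ 0.4311 -0.2743  0.06  ]]
182 312 323 [[ 0.4309 -0.2718  0.06  ]]
185 312 323 [[ 0.4304 -0.2694  0.06  ]]
188 312 324 [[ 0.4294 -0.2671  0.06  ]]
191 311 324 [[ 0.4293 -0.2646  0.06  ]]
194 311 324 [[ 0.4287 -0.2621  0.06  ]]
197 311 324 [[ 0.4282 -0.2597  0.06  ]]
200 312 323 [[ 0.4276 -0.2572  0.06  ]]
203 313 322 [[ 0.4271 -0.2547  0.06  ]]
206 314 322 [[ 0.4261 -0.2523  0.06  ]]
209 314 324 [[ 0.4247 -0.25    0.06  ]]
212 313 325 [[ 0.4242 -0.2474  0.06  ]]
215 314 325 [[ 0.4232 -0.245   0.06  ]]
218 314 324 [[ 0.423  -0.2423  0.06  ]]
221 318 322 [[ 0.4216 -0.2399  0.06  ]]
[[287.46428571  85.39285714]
 [347.9         85.46666667]
 [292.125      213.5       ]
 [345.70652174 210.97826087]]
[[ 0.47393314 -0.33896827  0.008     ]
 [ 0.42176548 -0.35084019  0.008     ]
 [ 0.44642346 -0.22161968  0.008     ]
 [ 0.39473524 -0.23618652  0.008     ]] [ 0.43421433 -0.28690367  0.008     ]
```

Emit:
servo_tool(travel=[[0.0046, -0.002, 0.0], [0.0046, -0.002, 0.02], [0.0046, -0.002, 0.04], [0.0046, -0.002, 0.06], [0.0046, -0.002, 0.075], [0.0046, -0.002, 0.09], [0.0046, -0.002, 0.1], [0.0046, -0.002, 0.11], [0.0046, -0.002, 0.11], [0.0046, -0.002, 0.11]], rotation=[[0, 0, -0.006], [0, 0, -0.006], [0, 0, -0.006], [0, 0, -0.006], [0, 0, -0.006], [0, 0, -0.006], [0, 0, -0.006], [0, 0, -0.006], [0, 0, -0.006], [0, 0, -0.006]], gripper=160, force=80)

```text
t: 4.3
ee_pos: [0.4272, -0.2579, 0.0497]
tool_rot: [0.0, 0.784, -0.621, 0.0]
ft_force: [-0.2, 0.3, 0.7]
gripper_width: 0.0321
```

```bash
python3 - <<'E'
from h import *
f=grab('wrist','w3.png'); o=readout.get_obs(); print(o['ee_pos'],o['tool_rot'],o['ft_force'],o['gripper_width'])
s=grab('scene','s3.png');im=cv2.imread('pics/s3.png')
cv2.imwrite('pics/s3c.png',cv2.resize(im[225:325,330:450],None,fx=4,fy=4,interpolation=cv2.INTER_CUBIC))
E
```

```text
[ 0.42732072 -0.25793124  0.04992671] [-1.98409459e-05  7.83704053e-01 -6.21134245e-01  4.54375978e-04] [ 0.32431129 -0.58703187  0.42944663] 0.03169027647590547
```

View pics/w3.png

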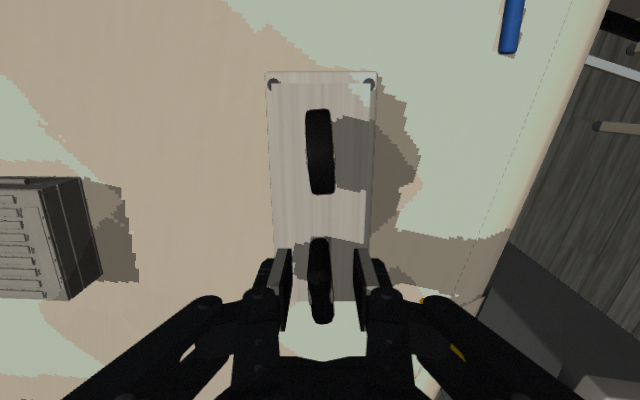

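View pics/s3c.png

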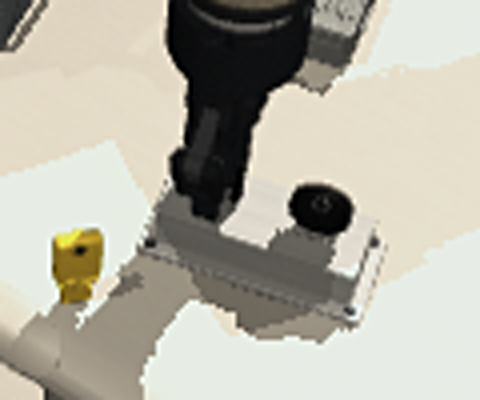

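Emit:
servo_tool(travel=[[0, 0, 0], [0, 0, 0], [0, 0, 0], [0, 0, 0], [0, 0, 0], [0, 0, 0], [0, 0, 0]], rotation=[[0, 0, 0], [0, 0, 0], [0, 0, 0], [0, 0, 0], [0, 0, 0], [0, 0, 0], [0, 0, 0]], gripper=255, force=80)

```text
t: 5.1
ee_pos: [0.4272, -0.2579, 0.0499]
tool_rot: [-0.0, 0.784, -0.621, 0.001]
ft_force: [-1.5, -0.1, 6.7]
gripper_width: 0.0086
```

Emit:
servo_tool(travel=[[0, 0, -0.005], [0, 0, -0.015], [0, 0, -0.03], [0, 0, -0.05], [0, 0, -0.075], [0, 0, -0.1], [0, 0, -0.12], [0, 0, -0.13], [0, 0, -0.13], [0, 0, -0.13], [0, 0, -0.13]], rotation=[[0, 0, 0], [0, 0, 0], [0, 0, 0], [0, 0, 0], [0, 0, 0], [0, 0, 0], [0, 0, 0], [0, 0, 0], [0, 0, 0], [0, 0, 0], [0, 0, 0]])

```text
t: 6.2
ee_pos: [0.4264, -0.2573, 0.1783]
tool_rot: [0.0, 0.784, -0.621, -0.001]
ft_force: [-0.6, -0.0, -0.6]
gripper_width: 0.0088
```

```bash
python3 - <<'E'
from h import *
import pickle
f=grab('wrist','w4.png'); o=readout.get_obs(); print(o['ee_pos'],o['tool_rot'],o['ft_force'],o['torque'],o['gripper_width'])
pickle.dump((f,o),open('w4.pkl','wb'))
s=grab('scene','s4.png');im=cv2.imread('pics/s4.png')
pickle.dump(s,open('s4.pkl','wb'))
cv2.imwrite('pics/s4c.png',cv2.resize(im[205:305,330:450],None,fx=5,fy=5,interpolation=cv2.INTER_CUBIC))
t=grab('top','t4.png');im=cv2.imread('pics/w4.png')
cv2.imwrite('pics/w4c.png',cv2.resize(im[200:350,240:400],None,fx=4,fy=4,interpolation=cv2.INTER_CUBIC))
E
```

```text
[ 0.42637968 -0.25736049  0.17830287] [ 1.69030760e-04  7.83705036e-01 -6.21132487e-01 -9.06226896e-04] [ 0.14103681  0.35110662 -0.35254385] [ 0.00502333 -0.0616452   0.02550972] 0.008852340981127492
```

View pics/w4c.png

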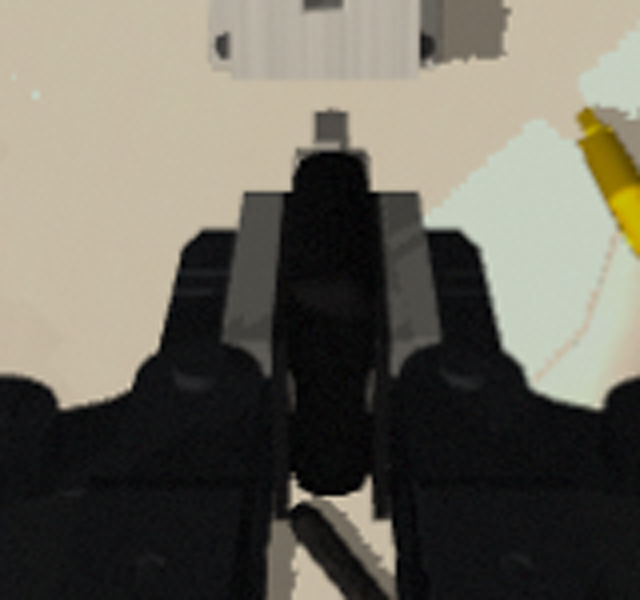

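View pics/s4c.png

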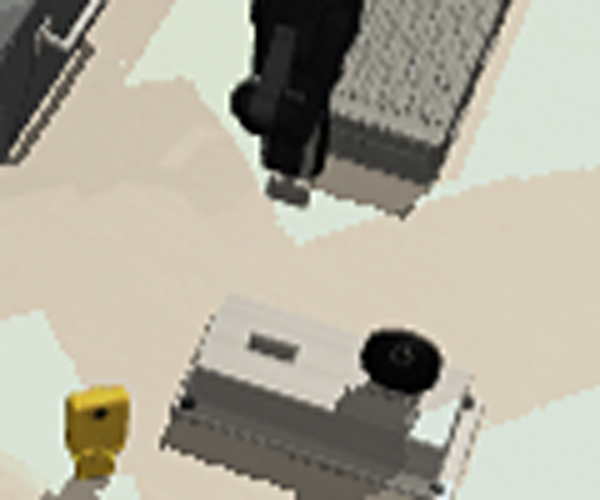

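```bash
cat >> h.py <<'E'
def toolR(o):
    q=o['tool_rot']; return R.from_quat([q[1],q[2],q[3],q[0]]).as_matrix()
# nominal camera in tool
CT=np.array([[0,.9507,.3101],[1,0,0],[0,.3101,-.9507]])
CP=np.array([.0806654,.00067614,-.13585573])
def tool2px(f,o,P):
    return proj(f,o['ee_pos']+np.atleast_2d(P)@toolR(o).T)
E
python3 - <<'E'
from h import *
import pickle
f,o=pickle.load(open('w4.pkl','rb'))
T=toolR(o);print(T.T@(f['position']-o['ee_pos']),(T.T@rot(f)).round(4))
c=.016
pts={'collar':[[.012,-.005,c],[.012,.005,c],[.012,-.005,c-.004],[.012,.005,c-.004]],'bit':[[.009,-.0025,c+.008],[.009,.0025,c+.008],[.009,-.0025,c+.018],[.009,.0025,c+.018],[0,0,c+.022]],'bow':[[.014,-.005,-.024],[.014,.005,-.024],[-.014,-.005,-.024],[-.014,.005,-.024]]}
for k,v in pts.items():
    p=tool2px(f,o,v); print(k,p.round(1).tolist(),((p-[240,200])*4).round(0).tolist())
im=cv2.imread('pics/w4.png')
cv2.imwrite('pics/w4d.png',cv2.resize(im[220:250,300:345],None,fx=16,fy=16,interpolation=cv2.INTER_NEAREST))
E
```

```text
[ 0.07847594  0.00059214 -0.13593204] [[ 1.000e-03  9.509e-01  3.094e-01]
 [ 1.000e+00 -7.000e-04 -1.100e-03]
 [-8.000e-04  3.094e-01 -9.509e-01]]
collar [[311.6, 233.3], [330.1, 233.3], [311.3, 236.3], [330.2, 236.3]] [[286.0, 133.0], [360.0, 133.0], [285.0, 145.0], [361.0, 145.0]]
bit [[316.5, 232.5], [325.3, 232.5], [316.8, 225.8], [325.1, 225.8], [320.9, 236.8]] [[306.0, 130.0], [341.0, 130.0], [307.0, 103.0], [340.0, 103.0], [324.0, 147.0]]
bow [[308.4, 267.6], [332.5, 267.6], [309.3, 323.1], [331.7, 323.1]] [[274.0, 271.0], [370.0, 271.0], [277.0, 492.0], [367.0, 492.0]]
```

View pics/w4d.png

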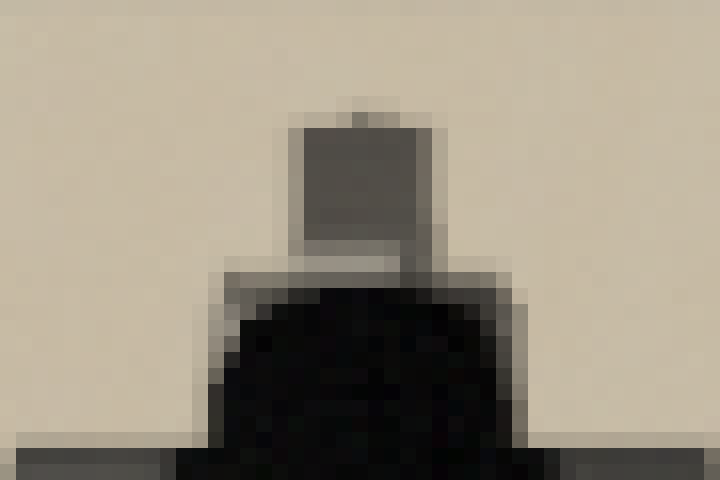

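```bash
python3 - <<'E'
from h import *
f=grab('top','t5.png'); g=f['color'].astype(int)
x0,y0,x1,y1=285,195,325,222
sub=g[y0:y1,x0:x1]; m=((sub[:,:,0]>130)).astype(np.uint8)
n,l,st,c=cv2.connectedComponentsWithStats(m); i=1+np.argmax(st[1:,4]); print(st[i],c[i])
cnt=np.argwhere(l==i)[:,::-1].astype(np.float32)+[x0,y0]
r=cv2.minAreaRect(cnt.astype(np.float32)); print(r); P=onz(f,cv2.boxPoints(r),.092); print(P,P.mean(0))
h,_=cv2.findContours((l==i).astype(np.uint8),cv2.RETR_CCOMP,cv2.CHAIN_APPROX_NONE)
dark=(sub.max(2)<90)&(cv2.erode(cv2.morphologyEx((l==i).astype(np.uint8),cv2.MORPH_CLOSE,np.ones((9,9))),np.ones((3,3)))>0)
n,l,st,c=cv2.connectedComponentsWithStats(dark.astype(np.uint8))
for i in range(1,n): print(st[i],c[i]+[x0,y0],onz(f,[c[i]+[x0,y0]],.092))
for k in range(4):
    w=grab('wrist'); o=readout.get_obs();T=toolR(o); print(T.T@(w['position']-o['ee_pos']))
E
```

```text
[  6   3  24  19 345] [17.44057971 12.24637681]
((302.3538818359375, 207.33079528808594), (16.620655059814453, 22.946426391601562), 82.87498474121094)
[[ 0.49269671  0.0554341   0.092     ]
 [ 0.50178613 -0.00099367  0.092     ]
 [ 0.46039773 -0.0073609   0.092     ]
 [ 0.45144443  0.04872065  0.092     ]] [0.47658125 0.02395005 0.092     ]
[14 12  7  2  9] [302.55555556 207.77777778] [[0.47540576 0.0234245  0.092     ]]
[ 0.07848111  0.00059797 -0.13578255]
[ 0.07848083  0.00060544 -0.13581771]
[ 0.07847726  0.00061114 -0.13582882]
[ 0.07848614  0.00057803 -0.13584793]
```

Emit:
servo_tool(travel=[[-0.01, -0.003, -0.005], [-0.035, -0.012, -0.01], [-0.07, -0.024, -0.012], [-0.107, -0.037, -0.012], [-0.145, -0.051, -0.012], [-0.183, -0.065, -0.012], [-0.22, -0.079, -0.012], [-0.257, -0.092, -0.012], [-0.288, -0.104, -0.012], [-0.31, -0.112, -0.012], [-0.32, -0.116, -0.012], [-0.322, -0.117, -0.012]], rotation=[[0, 0, 0], [0, 0, 0.01], [0, 0, 0.02], [0, 0, 0.03], [0, 0, 0.04], [0, 0, 0.05], [0, 0, 0.06], [0, 0, 0.07], [0, 0, 0.07], [0, 0, 0.07], [0, 0, 0.07], [0, 0, 0.07]])

```text
t: 7.8
ee_pos: [0.4671, 0.0837, 0.1915]
tool_rot: [-0.0, 0.762, -0.647, 0.0]
ft_force: [-0.1, 0.3, -0.4]
gripper_width: 0.0089
```

Emit:
servo_tool(travel=[[0, 0, 0], [0, 0, 0], [0, 0, 0]], rotation=[[0, 0, 0], [0, 0, 0], [0, 0, 0]])

```text
t: 8.1
ee_pos: [0.4672, 0.0816, 0.1914]
tool_rot: [0.0, 0.761, -0.649, 0.0]
ft_force: [-0.6, -0.3, -1.1]
gripper_width: 0.0088
```

```bash
python3 - <<'E'
from h import *
import pickle
f=grab('wrist','w6.png'); o=readout.get_obs(); print(o['ee_pos'],o['tool_rot'],o['ft_force'],o['qpos'],o['gripper_width'])
pickle.dump((f,o),open('w6.pkl','wb'))
E
```

```text
[0.46721174 0.08170523 0.1913751 ] [ 9.26033932e-05  7.61038515e-01 -6.48706688e-01  5.57750402e-05] [-0.08490787 -0.09382115 -0.16608176] [ 1.73256202e-01  1.74162994e-01 -2.22114901e-01  1.17458993e+00
 -2.04042262e-04 -1.55656884e+00] 0.008976799714780152
```

View pics/w6.png

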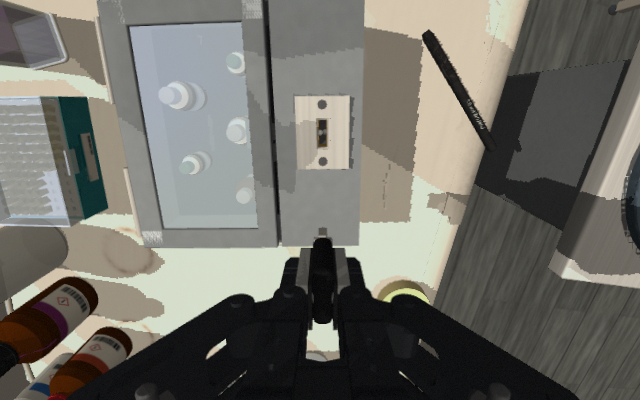

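```bash
python3 - <<'E'
from h import *
import pickle
im=cv2.imread('pics/w6.png')
a=cv2.resize(im[85:185,280:365],None,fx=6,fy=6,interpolation=cv2.INTER_NEAREST)
b=cv2.resize(im[220:250,300:345],None,fx=6,fy=6,interpolation=cv2.INTER_NEAREST)
H=np.zeros((600,800,3),np.uint8);H[:600,:510]=a[:600];H[:180,520:790]=b;cv2.imwrite('pics/w6c.png',H)
E
```

View pics/w6c.png

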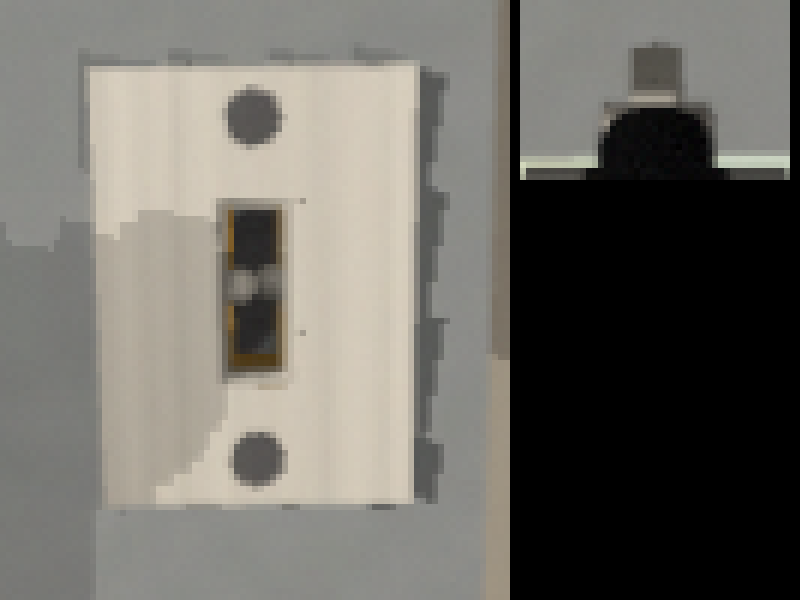

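```bash
python3 - <<'E'
from h import *
import pickle
f,o=pickle.load(open('w6.pkl','rb'));T=toolR(o)
px=np.array([[294.7,95.8],[350,95.8],[297,168.8],[349.2,168.8],[322.2,104.5],[323,161.5]])
P=onz(f,px,.092); L=(P-o['ee_pos'])@T
print(P.round(4)); print(L.round(4)); print('centres',L[:4].mean(0),L[4:].mean(0),P[4:].mean(0),P[:4].mean(0))
a=L[4]-L[5];print('slot dir angle in tool (rad about tool z)',np.arctan2(a[1],a[0]), np.linalg.norm(a)); 
e=L[0]-L[2];g=L[1]-L[3];h1=L[1]-L[0];h2=L[3]-L[2]
print([np.arctan2(v[1],v[0]) for v in (e,g)],[np.arctan2(-v[0],v[1]) for v in (h1,h2)],np.linalg.norm(e),np.linalg.norm(h1))
# apparent key: bit edges on tool plane z=c+.018 & collar
for (u,v,z) in [(322.75,227.5,.034),(323,237,.016),(321.8,323.3,-.024)]:
    org,d=ray(f,[[u,v]]); zz=o['ee_pos'][2]-z; p=org+d[0]*(zz-org[2])/d[0][2]; print((T.T@(p-o['ee_pos'])).round(4))
print(rot(f),f['position'])
E
```

```text
[[ 0.4996  0.0011  0.092 ]
 [ 0.4598 -0.0053  0.092 ]
 [ 0.4906  0.0546  0.092 ]
 [ 0.4503  0.0481  0.092 ]
 [ 0.4788  0.004   0.092 ]
 [ 0.4715  0.0457  0.092 ]]
[[ 0.0847 -0.0193  0.0994]
 [ 0.0847  0.0211  0.0994]
 [ 0.0304 -0.0188  0.0994]
 [ 0.0305  0.022   0.0994]
 [ 0.0786  0.0008  0.0994]
 [ 0.0362  0.0015  0.0994]]
centres [0.05756955 0.00125446 0.099387  ] [0.05738161 0.00115662 0.09938695] [0.47515313 0.02484333 0.092     ] [0.47508628 0.02464227 0.092     ]
slot dir angle in tool (rad about tool z) -0.015605041608632091 0.042352992871540936
[np.float64(-0.007947871233691348), np.float64(-0.015868485786929065)] [np.float64(-0.0010247968674256937), np.float64(-0.0008359908301594545)] 0.05421702782997319 0.04041030161361267
[0.0081 0.0012 0.034 ]
[0.01   0.0013 0.016 ]
[-0.014   0.0007 -0.024 ]
[[-9.87223348e-01  1.51264333e-01  5.00915464e-02]
 [-1.59340083e-01 -9.38922842e-01 -3.05015795e-01]
 [ 8.94086377e-04 -3.09100306e-01  9.51029023e-01]] [0.47900048 0.00399555 0.32732715]
```

Emit:
servo_tool(travel=[[0.015, 0, 0.0], [0.035, 0, 0.01], [0.05, 0, 0.025], [0.057, 0, 0.04], [0.059, 0, 0.05], [0.059, 0, 0.053], [0.059, 0, 0.053], [0.059, 0, 0.053], [0.059, 0, 0.053]], rotation=[[0, 0, -0.007], [0, 0, -0.007], [0, 0, -0.007], [0, 0, -0.007], [0, 0, -0.007], [0, 0, -0.007], [0, 0, -0.007], [0, 0, -0.007], [0, 0, -0.007]])

```text
t: 9.05
ee_pos: [0.4771, 0.0247, 0.1389]
tool_rot: [-0.0, 0.764, -0.645, 0.0]
ft_force: [-0.5, 0.6, 0.0]
gripper_width: 0.0096
```

```bash
python3 - <<'E'
from h import *
import pickle
f=grab('wrist','w7.png'); o=readout.get_obs(); print(o['ee_pos'],o['tool_rot'],o['ft_force'],o['qpos'],o['gripper_width'])
pickle.dump((f,o),open('w7.pkl','wb'))
im=cv2.imread('pics/w7.png')
cv2.imwrite('pics/w7c.png',cv2.resize(im[190:290,270:375],None,fx=6,fy=6,interpolation=cv2.INTER_NEAREST))
s=grab('scene','s7.png'); pickle.dump(s,open('s7.pkl','wb'));im=cv2.imread('pics/s7.png')
cv2.imwrite('pics/s7c.png',cv2.resize(im[130:240,250:370],None,fx=5,fy=5,interpolation=cv2.INTER_CUBIC))
E
```

```text
[0.47702812 0.0246077  0.13887035] [-2.94640312e-04  7.63916981e-01 -6.45314358e-01  3.71346279e-04] [-0.92199022 -0.02021399  0.46686152] [ 5.15884954e-02  2.15335857e-01 -3.12092905e-01  1.04242270e+00
 -7.79349245e-05 -1.68713457e+00] 0.009046983121092183
```

View pics/w7c.png

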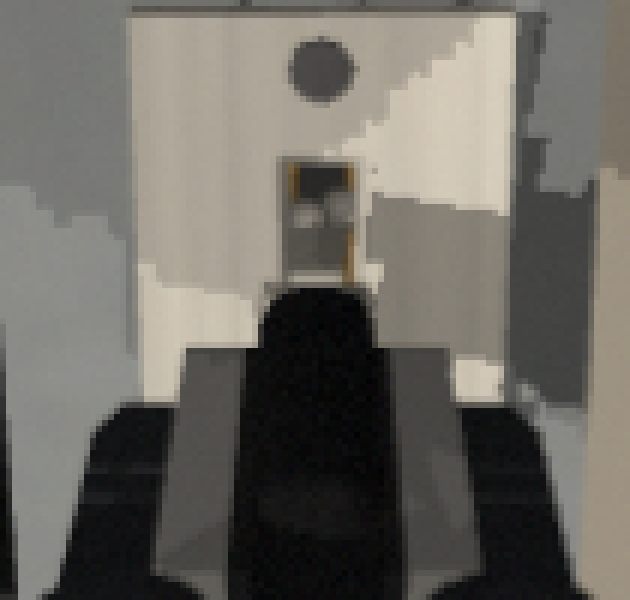

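View pics/s7c.png

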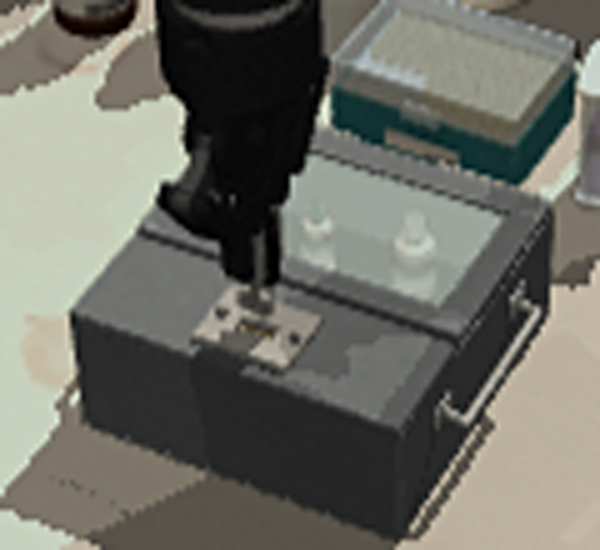

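```bash
python3 - <<'E'
from h import *
import pickle
f,o=pickle.load(open('w7.pkl','rb'));T=toolR(o)
c=lambda u,v:[270+u/6-.5,190+v/6-.5]
px=[c(321,70),c(132,14),c(515,14),c(278,160),c(365,160),c(295,165),c(355,165)]
P=onz(f,px,.092);print(((P-o['ee_pos'])@T).round(4))
for (u,v,z) in [(291,225,.034),(342,225,.034),(260,285,.016),(376,285,.016)]:
    org,d=ray(f,[c(u,v)]); zz=o['ee_pos'][2]-z; p=org+d[0]*(zz-org[2])/d[0][2]; print((T.T@(p-o['ee_pos'])).round(4))
im=cv2.imread('pics/w7.png')
cv2.imwrite('pics/w7d.png',cv2.resize(im[212:242,305:345],None,fx=18,fy=18,interpolation=cv2.INTER_NEAREST))
E
```

```text
[[ 0.0204  0.0013  0.0469]
 [ 0.0265 -0.0184  0.0469]
 [ 0.0266  0.0214  0.0469]
 [ 0.0104 -0.0033  0.0469]
 [ 0.0104  0.006   0.0469]
 [ 0.0098 -0.0015  0.0469]
 [ 0.0098  0.0049  0.0469]]
[ 0.0082 -0.0018  0.034 ]
[0.0082 0.0033 0.034 ]
[ 0.0098 -0.0043  0.016 ]
[0.0098 0.0062 0.016 ]
```

View pics/w7d.png

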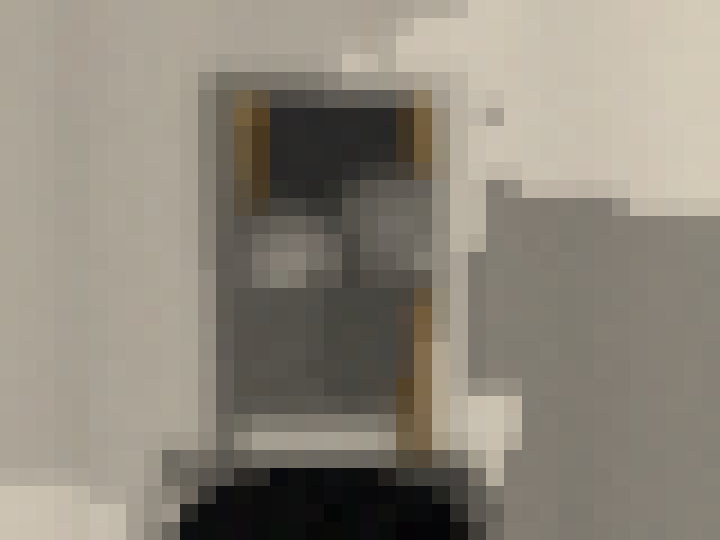

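Emit:
servo_tool(travel=[[0.001, 0.0006, 0.0], [0.001, 0.0006, 0.004], [0.001, 0.0006, 0.007], [0.001, 0.0006, 0.009], [0.001, 0.0006, 0.0105], [0.001, 0.0006, 0.0105]], rotation=[[0, 0, 0], [0, 0, 0], [0, 0, 0], [0, 0, 0], [0, 0, 0], [0, 0, 0]])

```text
t: 9.75
ee_pos: [0.4761, 0.0232, 0.1275]
tool_rot: [0.0, 0.764, -0.645, -0.0]
ft_force: [-0.6, 0.1, -0.2]
gripper_width: 0.009
```

```bash
cat > st.py <<'E'
from h import *
import sys
o=readout.get_obs(); T=toolR(o)
print('t',o['t'],'ee',o['ee_pos'].round(5),'depth',round(.1298-o['ee_pos'][2],4),'q',o['tool_rot'].round(4),'F tool',(T.T@o['ft_force']).round(2),'Tq',(T.T@o['torque']).round(3),'w',o['gripper_width'])
print('yaw',np.arctan2(-T[1,1],-T[0,1]),'tilt',T[:2,2])
if len(sys.argv)>1:
    grab('wrist',sys.argv[1]+'.png');im=cv2.imread('pics/'+sys.argv[1]+'.png')
    cv2.imwrite('pics/'+sys.argv[1]+'c.png',cv2.resize(im[190:290,270:375],None,fx=6,fy=6,interpolation=cv2.INTER_NEAREST))
E
python3 st.py w8
```

```text
t 9.75 ee [0.47612 0.02319 0.12752] depth 0.0023 q [ 2.000e-04  7.638e-01 -6.455e-01 -2.000e-04] F tool [-0.18  0.57  0.19] Tq [-0.051  0.013  0.031] w 0.008956296499822531
yaw 0.16744907943928497 tilt [-0.00052613 -0.00013662]
```

View pics/w8c.png

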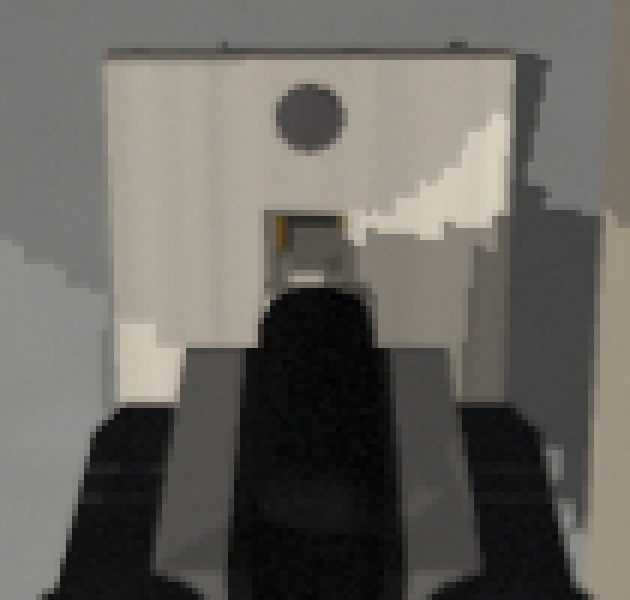

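Emit:
servo_tool(travel=[[0, -0.0005, 0.001], [0, -0.0005, 0.0025], [0, -0.0005, 0.004], [0, -0.0005, 0.004]], rotation=[[0, 0, 0], [0, 0, 0], [0, 0, 0], [0, 0, 0]])

```text
t: 10.2
ee_pos: [0.4766, 0.0233, 0.1236]
tool_rot: [0.0, 0.764, -0.646, -0.0]
ft_force: [-0.1, -0.3, -0.4]
gripper_width: 0.0092
```

```bash
python3 st.py w9
```

```text
t 10.2 ee [0.47662 0.02328 0.12358] depth 0.0062 q [ 2.000e-04  7.638e-01 -6.455e-01 -1.000e-04] F tool [0.3  0.19 0.42] Tq [-0.017  0.015 -0.037] w 0.00918693026397728
yaw 0.16742017689302627 tilt [-0.00040769 -0.00014362]
```

View pics/w9c.png

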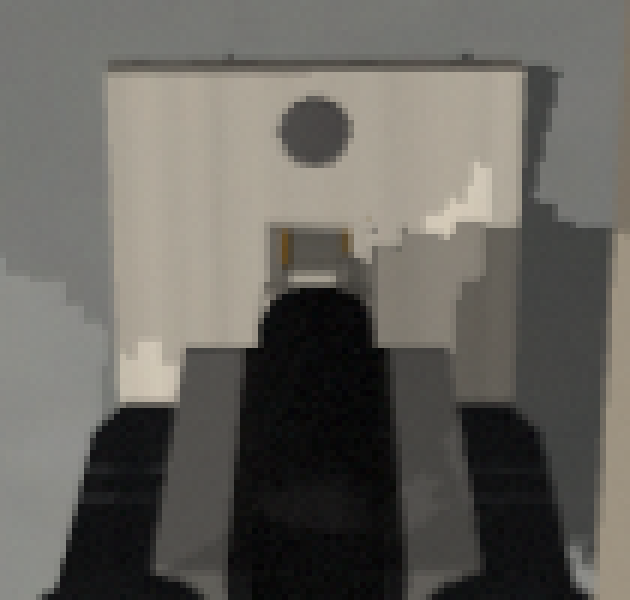

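Emit:
servo_tool(travel=[[0, 0.0008, 0.0005], [0, 0.0008, 0.0012], [0, 0.0008, 0.0019], [0, 0.0008, 0.0026], [0, 0.0008, 0.0026]], rotation=[[0, 0, 0], [0, 0, 0], [0, 0, 0], [0, 0, 0], [0, 0, 0]])

```text
t: 10.75
ee_pos: [0.4759, 0.0231, 0.1211]
tool_rot: [0.0, 0.764, -0.646, -0.0]
ft_force: [0.3, 0.1, -0.1]
gripper_width: 0.0091
```

```bash
python3 st.py
```

```text
t 10.75 ee [0.47585 0.02314 0.12113] depth 0.0087 q [ 1.000e-04  7.637e-01 -6.455e-01 -1.000e-04] F tool [-0.03 -0.27  0.08] Tq [-0.136 -0.04  -0.028] w 0.00909851930918508
yaw 0.16736355261198876 tilt [-0.00029059 -0.00013117]
```

Emit:
servo_tool(travel=[[0, 0, 0.0005], [0, 0, 0.001], [0, 0, 0.0015], [0, 0, 0.002]], rotation=[[0, 0, 0], [0, 0, 0], [0, 0, 0], [0, 0, 0]])

```text
t: 11.15
ee_pos: [0.4758, 0.0231, 0.1195]
tool_rot: [0.0, 0.764, -0.646, 0.0]
ft_force: [-2.7, -0.8, 8.9]
gripper_width: 0.0088
```

```bash
python3 st.py
```

```text
t 11.15 ee [0.47582 0.02312 0.11951] depth 0.0103 q [ 1.000e-04  7.638e-01 -6.455e-01  0.000e+00] F tool [ 0.34  2.76 -8.9 ] Tq [-0.845 -0.031 -0.004] w 0.008761561764624773
yaw 0.1674251462033554 tilt [-6.32700540e-05 -2.04133705e-04]
```

Emit:
servo_tool(travel=[[0, 0.0002, 0.0004], [0, 0.0002, 0.0008], [0, 0.0002, 0.0008]], rotation=[[0, 0, 0], [0, 0, 0], [0, 0, 0]])

```text
t: 11.45
ee_pos: [0.4758, 0.0231, 0.1186]
tool_rot: [-0.0, 0.764, -0.646, 0.0]
ft_force: [-0.8, -0.6, 2.6]
gripper_width: 0.0089
```

```bash
python3 st.py
```

```text
t 11.45 ee [0.47575 0.02309 0.11863] depth 0.0112 q [-0.000e+00  7.638e-01 -6.455e-01  1.000e-04] F tool [ 0.5   0.88 -2.6 ] Tq [-0.412  0.024 -0.03 ] w 0.008886300132263665
yaw 0.16743852477843574 tilt [ 0.0002019  -0.00015781]
```

Emit:
servo_tool(travel=[[0, -0.0009, 0.0], [0, -0.0019, 0.0002], [0, -0.0019, 0.0007], [0, -0.0019, 0.0012]], rotation=[[0, 0, 0], [0, 0, 0], [0, 0, 0], [0, 0, 0]])

```text
t: 11.85
ee_pos: [0.4767, 0.0233, 0.1173]
tool_rot: [0.001, 0.764, -0.646, -0.001]
ft_force: [-7.8, -1.4, 13.2]
gripper_width: 0.0092
```

```bash
python3 st.py
```

```text
t 11.85 ee [0.47669 0.02331 0.11733] depth 0.0125 q [ 7.000e-04  7.637e-01 -6.455e-01 -5.000e-04] F tool [  0.13   7.9  -13.22] Tq [-1.685 -0.029 -0.044] w 0.009240853739740507
yaw 0.16733436253773745 tilt [-0.00171423 -0.00039361]
```

Emit:
servo_tool(travel=[[0, 0, 0.0003], [0, 0, 0.0006], [0, 0, 0.0006]], rotation=[[0, 0, 0], [0, 0, 0], [0, 0, 0]])

```text
t: 12.15
ee_pos: [0.4776, 0.0235, 0.1167]
tool_rot: [-0.0, 0.764, -0.646, -0.0]
ft_force: [-2.7, -0.3, 4.0]
gripper_width: 0.0093
```

```bash
python3 st.py
```

```text
t 12.15 ee [0.47765 0.02349 0.11671] depth 0.0131 q [-0.      0.7637 -0.6455 -0.    ] F tool [-0.13  2.74 -3.98] Tq [-0.522 -0.124  0.053] w 0.009292718134171695
yaw 0.16740215651051596 tilt [-1.50646918e-05  2.64016968e-05]
```

Emit:
servo_tool(travel=[[0, 0, 0.0004], [0, 0, 0.0008], [0, 0, 0.0012], [0, 0, 0.0012]], rotation=[[0, 0, 0], [0, 0, 0], [0, 0, 0], [0, 0, 0]])

```text
t: 12.55
ee_pos: [0.4778, 0.0233, 0.1154]
tool_rot: [0.0, 0.764, -0.646, 0.0]
ft_force: [-1.7, -1.6, 2.5]
gripper_width: 0.009
```

```bash
python3 st.py
```

```text
t 12.55 ee [0.47776 0.02333 0.11542] depth 0.0144 q [ 1.000e-04  7.637e-01 -6.455e-01  2.000e-04] F tool [ 1.26  1.91 -2.53] Tq [-0.349  0.188  0.011] w 0.008996084576663198
yaw 0.16735103833988227 tilt [ 0.00012477 -0.00040243]
```

Emit:
servo_tool(travel=[[0, 0.0004, 0.0005], [0, 0.0008, 0.001], [0, 0.0008, 0.0017], [0, 0.0008, 0.0024], [0, 0.0008, 0.0024]], rotation=[[0, 0, 0], [0, 0, 0], [0, 0, 0], [0, 0, 0], [0, 0, 0]])

```text
t: 13.05
ee_pos: [0.4772, 0.0232, 0.1129]
tool_rot: [-0.0, 0.764, -0.646, 0.0]
ft_force: [1.9, -0.3, -1.3]
gripper_width: 0.0085
```

```bash
python3 st.py
```

```text
t 13.05 ee [0.47721 0.02322 0.11286] depth 0.0169 q [-0.000e+00  7.637e-01 -6.455e-01  3.000e-04] F tool [ 0.63 -1.8   1.3 ] Tq [0.534 0.253 0.037] w 0.00850072949704084
yaw 0.16738018628041448 tilt [ 0.0004563  -0.00036119]
```

Emit:
servo_tool(travel=[[0, 0, 0.001], [0, 0, 0.002], [0, 0, 0.003], [0, 0, 0.004], [0, 0, 0.0045], [0, 0, 0.0045]], rotation=[[0, 0, 0], [0, 0, 0], [0, 0, 0], [0, 0, 0], [0, 0, 0], [0, 0, 0]])

```text
t: 13.65
ee_pos: [0.4769, 0.0234, 0.1084]
tool_rot: [0.0, 0.764, -0.645, -0.0]
ft_force: [2.6, 1.3, 0.5]
gripper_width: 0.0089
```

```bash
python3 st.py w10
```

```text
t 13.65 ee [0.47691 0.02336 0.10836] depth 0.0214 q [ 0.      0.7638 -0.6455 -0.    ] F tool [-0.9  -2.76 -0.5 ] Tq [ 0.628 -0.05   0.011] w 0.008923671225858564
yaw 0.16745072340405642 tilt [-4.78967703e-05  6.45964733e-06]
```

View pics/w10c.png

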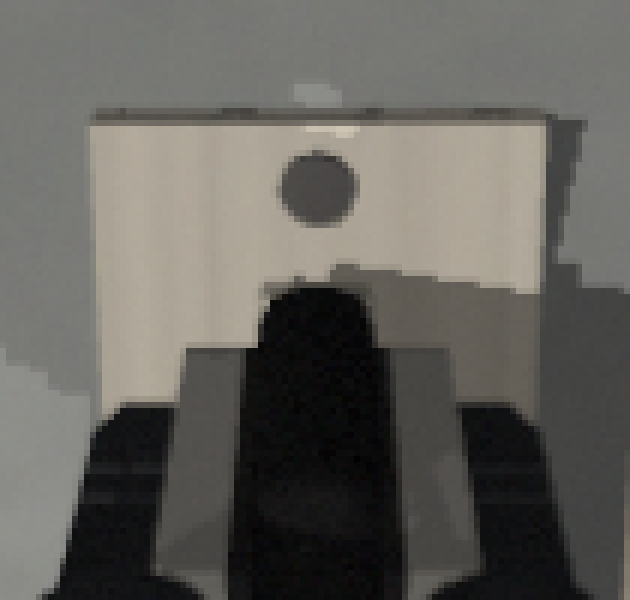

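Emit:
servo_tool(travel=[[0, 0, 0.0005], [0, 0, 0.001], [0, 0, 0.001]], rotation=[[0, 0, 0], [0, 0, 0], [0, 0, 0]])

```text
t: 14.0
ee_pos: [0.4769, 0.0233, 0.1079]
tool_rot: [-0.0, 0.764, -0.646, 0.0]
ft_force: [0.8, 0.4, 5.8]
gripper_width: 0.0089
```

```bash
python3 st.py
```

```text
t 14.0 ee [0.47687 0.02335 0.10791] depth 0.0219 q [-1.000e-04  7.638e-01 -6.455e-01  1.000e-04] F tool [-0.25 -0.9  -5.83] Tq [ 0.191 -0.098 -0.008] w 0.008871381727496032
yaw 0.1674331511872618 tilt [ 2.89631142e-04 -3.70097636e-06]
```

Emit:
servo_tool(travel=[[0, 0, 0], [0, 0, 0], [0, 0, 0], [0, 0, 0], [0, 0, 0], [0, 0, 0]], rotation=[[0, 0, 0.08], [0, 0, 0.16], [0, 0, 0.24], [0, 0, 0.32], [0, 0, 0.4], [0, 0, 0.4]])

```text
t: 14.6
ee_pos: [0.4766, 0.0233, 0.1079]
tool_rot: [-0.0, -0.619, 0.785, -0.0]
ft_force: [0.4, -0.2, 8.5]
gripper_width: 0.009
```

```bash
python3 st.py
```

```text
t 14.6 ee [0.47663 0.02334 0.10793] depth 0.0219 q [-1.000e-04 -6.193e-01  7.852e-01 -0.000e+00] F tool [ 0.07 -0.48 -8.47] Tq [-0.08  -0.164 -0.048] w 0.00897599717957453
yaw -0.23509950399985854 tilt [-8.11293737e-05 -8.11824256e-05]
```

Emit:
servo_tool(travel=[[0, 0, 0], [0, 0, 0], [0, 0, 0], [0, 0, 0], [0, 0, 0], [0, 0, 0], [0, 0, 0]], rotation=[[0, 0, 0.1], [0, 0, 0.2], [0, 0, 0.3], [0, 0, 0.4], [0, 0, 0.5], [0, 0, 0.6], [0, 0, 0.6]])

```text
t: 15.3
ee_pos: [0.4765, 0.0235, 0.108]
tool_rot: [-0.0, -0.359, 0.933, 0.0]
ft_force: [-1.8, 0.8, 8.9]
gripper_width: 0.0089
```

```bash
python3 st.py w11
```

```text
t 15.3 ee [0.47647 0.02346 0.10795] depth 0.0218 q [-1.000e-04 -3.593e-01  9.332e-01  2.000e-04] F tool [ 0.82  1.8  -8.95] Tq [-0.384  0.056 -0.147] w 0.008945261156571833
yaw -0.835723628416673 tilt [-0.00031601  0.00024766]
```

View pics/w11.png

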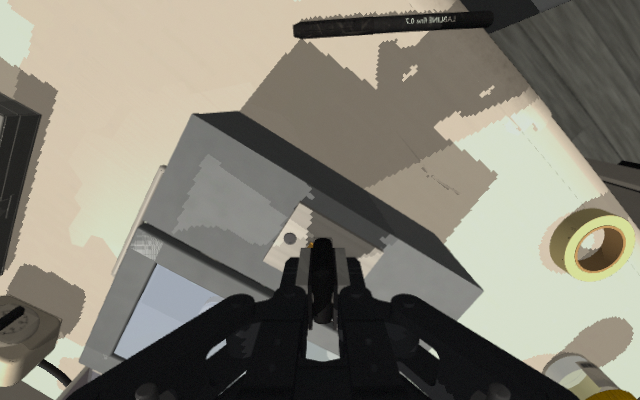

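Emit:
servo_tool(travel=[[0, 0, 0], [0, 0, 0], [0, 0, 0], [0, 0, 0], [0, 0, 0], [0, 0, 0], [0, 0, 0], [0, 0, 0]], rotation=[[0, 0, 0.1], [0, 0, 0.2], [0, 0, 0.3], [0, 0, 0.4], [0, 0, 0.5], [0, 0, 0.58], [0, 0, 0.58], [0, 0, 0.58]])

```text
t: 16.15
ee_pos: [0.4763, 0.0236, 0.1079]
tool_rot: [-0.0, -0.079, 0.997, 0.0]
ft_force: [-0.8, 1.6, 8.7]
gripper_width: 0.0087
```

```bash
python3 st.py w12; python3 -c "
from h import *
grab('scene','s12.png');im=cv2.imread('pics/s12.png')
cv2.imwrite('pics/s12c.png',cv2.resize(im[130:240,250:370],None,fx=5,fy=5,interpolation=cv2.INTER_CUBIC))"
```

```text
t 16.15 ee [0.47633 0.0236  0.10791] depth 0.0219 q [-3.000e-04 -7.910e-02  9.969e-01  3.000e-04] F tool [ 0.56  1.67 -8.72] Tq [-0.503  0.141 -0.042] w 0.008738672413205724
yaw -1.4124625752357827 tilt [-0.00057392  0.00057004]
```

View pics/w12.png

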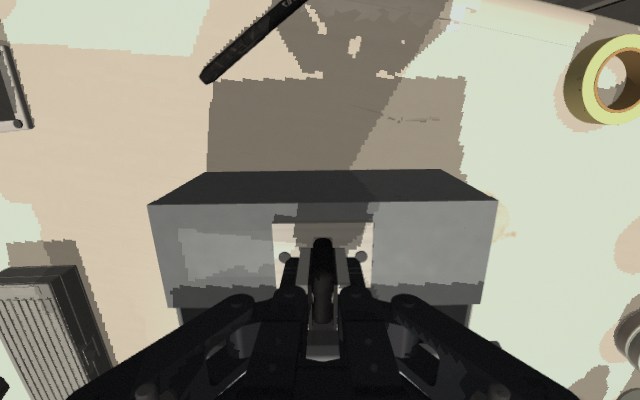

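View pics/s12c.png

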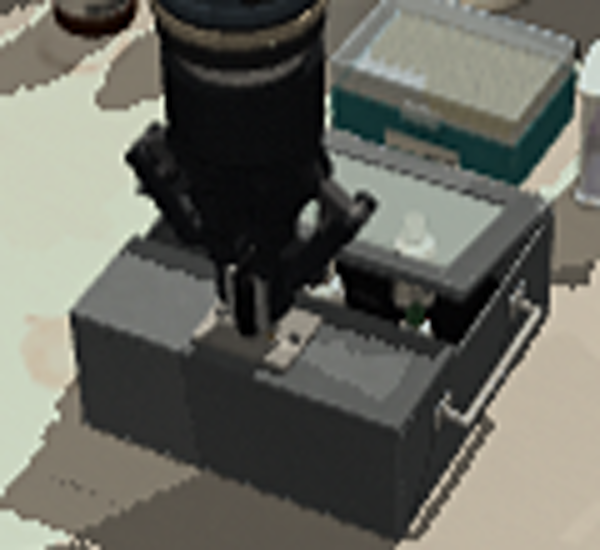

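Emit:
servo_tool(travel=[[0, 0, 0], [0, 0, 0], [0, 0, 0], [0, 0, 0]], rotation=[[0, 0, 0.03], [0, 0, 0.05], [0, 0, 0.05], [0, 0, 0.05]])

```text
t: 16.65
ee_pos: [0.4764, 0.0236, 0.1079]
tool_rot: [-0.0, -0.054, 0.999, 0.0]
ft_force: [-2.2, 1.6, 9.3]
gripper_width: 0.009
```

```bash
python3 st.py w13
```

```text
t 16.65 ee [0.47637 0.02362 0.10793] depth 0.0219 q [-2.000e-04 -5.420e-02  9.985e-01  3.000e-04] F tool [ 2.03  1.8  -9.32] Tq [-0.441  0.287 -0.108] w 0.009001945570582608
yaw -1.4622452262492927 tilt [-0.00051457  0.00053827]
```

View pics/w13c.png

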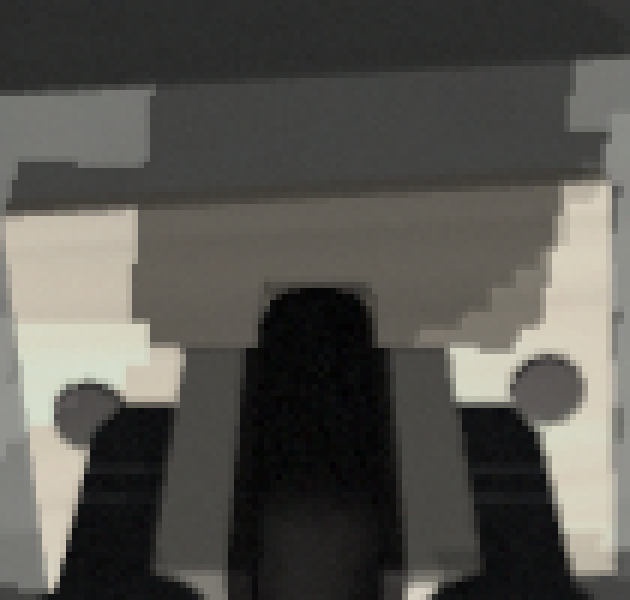

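Emit:
servo_tool(travel=[[0, 0, 0], [0, 0, 0], [0, 0, 0], [0, 0, 0], [0, 0, 0], [0, 0, 0]], rotation=[[0, 0, 0.01], [0, 0, 0.01], [0, 0, 0.01], [0, 0, 0.01], [0, 0, 0.01], [0, 0, 0.01]])

```text
t: 17.3
ee_pos: [0.4764, 0.0236, 0.1079]
tool_rot: [-0.0, -0.049, 0.999, 0.0]
ft_force: [-1.0, 1.4, 8.7]
gripper_width: 0.0089
```

```bash
python3 st.py w14; python3 -c "
from h import *
grab('scene','s14.png');im=cv2.imread('pics/s14.png')
cv2.imwrite('pics/s14c.png',cv2.resize(im[130:330,200:460],None,fx=3,fy=3,interpolation=cv2.INTER_CUBIC))"
```

```text
t 17.3 ee [0.47638 0.02362 0.10793] depth 0.0219 q [-2.000e-04 -4.930e-02  9.988e-01  3.000e-04] F tool [ 0.82  1.52 -8.75] Tq [-0.458  0.207 -0.17 ] w 0.008851962112993094
yaw -1.4721824283289033 tilt [-0.00050528  0.00058006]
```

View pics/s14c.png

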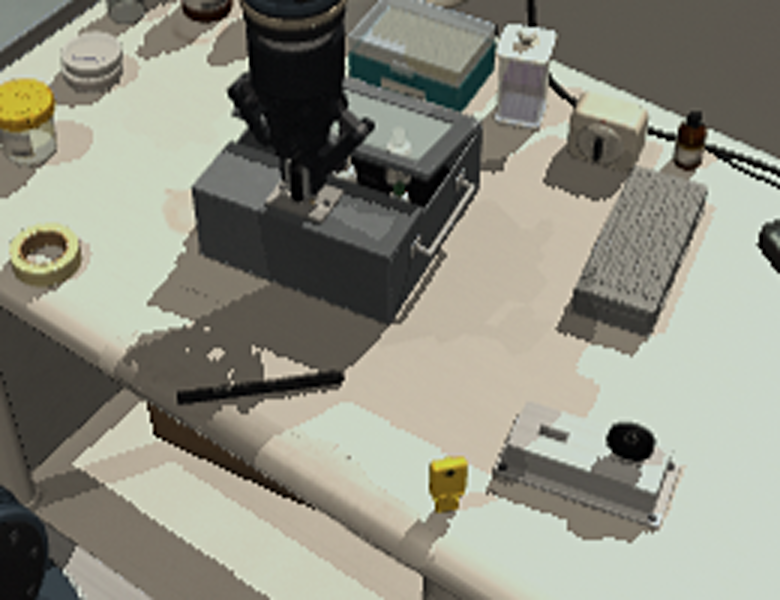

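The final scene picture shows the lid up and the key gripped in the lock. The round key, yellow key, slide box and cup are where they were. The torque has risen to about 0.17 N m, which fits the key being at its stop, so I'm handing the job in.

```bash
python3 -c "
from bench import job
print(job.job_done())"
```

```text
the job is handed in; nothing more can be done
None
```

The lock box is open: the oblong key is fully home and turned a quarter clockwise, the lid is up, and the gripper is still holding the key at its stop. I handed the job in at about 17 s; the hand-in gives no verdict.

- **Key and pins:** I took the oblong key from the stand's left slot and worked it past pin A with the key eased about 1 mm to the front, then pin B with it eased to the back. The wrist force along the key peaked at about 13 N in the readings taken after each move, so a brief peak in between could have been missed.
- **Fully home:** the collar met the plate at about 21.9 mm depth, against 22 mm expected, with about 6 N of push.
- **Turned:** the tool turned about 1.64 rad, and 0.17 N m of resisting torque at the end fits the key being at its stop. That puts the plug at about 1.57 rad; I worked this out from the tool angle and the play, because the joint can't be read directly.
- **Last checks:** the finger opening was 8.9 mm on the 10 mm bow at an 80 N grip setting. The downward push was about 9 N. The wrist picture just before the last small turn showed no slip of the key in the fingers.
- **Surroundings:** the last scene picture shows the lid up, and the round key, yellow key, slide box and cup where they were.
- **Disagreements:** the camera and the arm's own readings differed by 1 to 2 mm on where the key sat in the hand. I lined the key up with the slot in the wrist picture instead.

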